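# Power up the field radio: packs heavy end down, selector, coil tap, test

## Robot

A 6-joint arm with a two-finger parallel gripper is mounted at the origin on the work surface. World frame = base frame: x ahead of the robot, y to its left, z up, the work surface at z = 0. Lengths are in m, angles in rad, forces in N, time in s.
With the tool pointing down it reaches from about 0.35 to 0.925 m from the base axis. Payload 6.4 kg.
Tool frame: the origin (TCP) lies between the finger pads; the fingertips stand 11 mm ahead of it and the grasp point (between the pads) lies 8 mm behind it (bot.tip_extent is the z of the fingertips in the tool frame, in m); z points along the fingers, y is the line along which they close (so a half turn about z gives the same grasp; the last joint's range is limited). The gripper opens to 94 mm and grips with 3 to 60 N. Pads are 16 mm wide; open, the fingers measure 119 mm over their backs; the gripper's body (75 mm by 177 mm) begins 78 mm behind the grasp point.
Start: joints at [-1.375, 0.245, 1.558, -0, 1.339, -0.174], TCP at [0.235, -0.606, 0.193] pointing down, gripper open.
Joint ranges: [-3.13, 3.13], [-1.02, 2.26], [0.13, 2.54], [-0.95, 4.09], [0.21, 2.88], [-2.74, 2.74]. Speed limits (rad/s): [2.57, 2.57, 3.14, 3.14, 3.14, 3.14].

## Interface

Orientations are given as a unit quaternion [w, x, y, z].
In Python, from rig import bot gives the robot as it stands.
- The arm moves only by the shell command python3 -m creep 'ROWS' [FORCE]. ROWS is JSON, a list of rows, each a list of 3 entries, a list of its own where there are three numbers: the shift along the world's x, y, z in cm, then the turn, a rotation vector about the world's x, y, z in rad, then the opening, from 0 (shut) to 1 (fully open). A call has 1 to 10 rows; each row shifts and turns the commanded pose from where the row before left it; what a row does not reach is not made up. A row lasts 1/8 s, in which the tool goes at most 62.5 mm and 10.7 degrees, less where a joint would pass 70% of its speed; a pose out of reach is approached as far as the arm can. A call with a gripper value outside its range is refused whole. The fingers move at their own pace and stop on an object; FORCE is the grip in N (left out, the last holds). Time passes only in rows, so rows that do not move let the fingers close. It gives the time, the measured TCP pose, the force, the opening and the grip force at its end, in the units of the state.
- bot.read_state(): the state, without advancing time (a new reading comes with each control period).
- bot.get_image(name): name is "scene" or "top" or "wrist"; returns the picture (420x560x3 uint8, blue, green, red); there is no depth.
- bot.get_calibration(name): a dict with "fx", "fy", "cx", "cy" (pixels), "T" (4x4, takes a point from camera to world coordinates); the wrist camera has in their place "hand_eye" (4x4, takes a point from camera to tool coordinates, whose origin is the TCP and whose axes are the flange's). Camera axes: x right, y down, z forward; pixel columns grow to the right and rows downward; lengths in m; the calibration is good to about 2 mm. A picture is of the moment at which its call begins: read the wrist's pose just before it. get_calibration takes no time and is no camera call.
- bot.close_job(): hands the job in; it is judged then, once.
The state is a dict: "clock": time; "joint_positions": joint angles; "qvel": joint speeds; "effort": joint torques, N m; "eef_pos": TCP position; "tool_rot": TCP orientation; "ft_force": force on the tool from outside, world axes, zero at the start; "wrist_torque": the same for the moment, N m; "opening": finger opening in m; "finger_force": force on a finger pad.
Only numpy, scipy, OpenCV 4.12 (cv2) and the standard library are available. Lean on these libraries where they do the work, as an engineer would, in place of code of your own. Each camera call takes 0.05 s, during which the arm holds its last target. There are 200 camera calls.

## Task

Get the field radio ready and test it: stand every battery pack upright on the black rubber mat with its heavy end down (the ends look alike, so lift each pack and feel which end dips), turn the radio's pack selector clockwise from its end stop one click for each pack on the cart, and slide the tap along the loading coil until its pointer lines up with the red marker clip. When all of that is set, press the red test button fully home and keep it in for two seconds, then leave the packs standing, the settings as made and the other gear lying where it is.

Things in the scene. Friction and masses are not known exactly. Their poses are not given: they have to be found in the camera images.
- pack_1: sealed sand-coloured battery pack, 46 x 46 x 120 mm, 0.35 to 0.55 kg; origin at its geometric centre, x along its length. Both ends look alike; the balance point lies 30 mm from the centre towards the heavy end, +x or -x by pack. Pinched by its middle with 3 to 5 N and lifted, its heavy end swings down; at 9 N or more it stays level. Starts lying. None if absent (2 or 3 are there)
- pack_2: sealed sand-coloured battery pack, 46 x 46 x 120 mm, 0.35 to 0.55 kg; origin at its geometric centre, x along its length. Both ends look alike; the balance point lies 30 mm from the centre towards the heavy end, +x or -x by pack. Pinched by its middle with 3 to 5 N and lifted, its heavy end swings down; at 9 N or more it stays level. Starts lying. None if absent (2 or 3 are there)
- pack_3: sealed sand-coloured battery pack, 46 x 46 x 120 mm, 0.35 to 0.55 kg; origin at its geometric centre, x along its length. Both ends look alike; the balance point lies 30 mm from the centre towards the heavy end, +x or -x by pack. Pinched by its middle with 3 to 5 N and lifted, its heavy end swings down; at 9 N or more it stays level. Starts lying. None if absent (2 or 3 are there)
- mat: black ribbed rubber mat, fixed, 130 (x) x 330 (y) x 4 mm thick; origin at the centre of its underside, on the cart top. Three packs fit in a row along its y, 90 mm or more apart
- radio: olive-drab field radio lying on its back, fixed, 200 (x) x 250 (y) mm, control panel on top at height 81 mm; origin at the centre of its underside. A carrying handle rises to 109 mm along its left (+y) edge
- selector (a joint): angle (rad) of the radio's pack selector: 0 at its end stop (off), growing clockwise seen from above; sprung clicks at 0, 0.524, 1.047, 1.571 (off, one, two, three packs), then it stops again. Let go, it snaps into the nearest click; about 0.06 N m to turn. Starts at off or one
- selector_grip (a point): on the selector's axis, 37 mm above the panel, 7 mm below the top of its black bar grip (38 long, 14 thick, 32 mm tall). The bar lies along this frame's x, which turns with the knob; the white line at its -x end points at the setting: a white dash for off, then one, two and three white dots
- test_button (a joint): travel (m) of the red test button: 0 out, 0.006 fully home; springs back; about 5 N
- test_button_top (a point): centre of the top face of the red test button (26 mm across), on the radio's panel; z up, pressed straight down
- coil: loading coil, a copper-wound coil on a dark base 270 (x) x 100 (y) mm, fixed, end plates to 90 mm high; origin at the centre of its underside; the tap slides along its x above the coil
- tap (a joint): position (m) of the sliding tap on its brass rod, 0 at the end nearer the robot, growing along the coil's +x to 0.15; friction 2 N, stays where it is left
- tap_grip (a point): middle of the tap's black grip block, 20 (along the coil, x) x 26 (y) x 36 mm tall: it reaches 18 mm above and below this point, and the brass slide below it is 24 mm wide
- tap_pointer (a point): tip of the tap's brass pointer, which hangs 40 mm to the coil's +y side over the aluminium scale rail; moves with the tap
- marker: red marker clip on the scale rail, fixed for the run, 6 mm wide along the coil's x; origin at its middle; axes as the coil's. The pointer is lined up when it stands over it, at the same coil x
- handheld: orange handheld transceiver lying down, 110 x 55 x 32 mm plus a stub aerial; bystander
- whip: black collapsed whip antenna, 300 mm long, 18 mm thick; bystander
- stake: galvanized ground stake, 280 mm long; bystander
- wing_nut: brass wing nut, 35 mm across; bystander

How it is judged:
By the outcome, as a careful person would: the job done as asked, in the order asked, and still so for the second after the job is handed in, with the robot touching nothing.
Of pack_1, pack_2, pack_3 only 2 to 3 are there at a start; the rules pass over those that are not, and their reading is None.
At some moment in a run one of pack_1, pack_2, pack_3 may be knocked a few centimetres aside while the robot is not near it.
Once in a run the grip may slacken for a moment while it holds something.
It also fails if it takes over 208 s, if anything falls off the work surface, if the arm or the gripper's body presses on something with over 40 N, if the wrist force passes 120 N, or if a joint passes its speed limit or range.

## Working session

There is one attempt and no reset: what is moved stays moved. The work goes in short steps, Python scripts to look and compute and a shell command to move; the robot and the scene stay as the last step left them, time stands still between calls to the robot, and variables do not carry over. Pictures are saved under pics/ and viewed, at most 14 in all, crops included, and the job is handed in when it is done.

```bash
mkdir -p pics; ls; python3 - <<'E'
from rig import bot
import cv2
for n in("top","scene"):
    cv2.imwrite(f"pics/{n}0.png",bot.get_image(n)); c=bot.get_calibration(n); print(n,c)
s=bot.read_state();print({k:s[k] for k in("clock","eef_pos","tool_rot","opening")}, bot.get_calibration("wrist"), bot.tip_extent)
E
```

```text
pics
top {'fx': 438.31612740809254, 'fy': 438.31612740809254, 'cx': 276.9055982047977, 'cy': 214.03746620251934, 'T': array([[-0.01338664, -0.995765  ,  0.09095526,  0.43520344],
       [-0.99985278,  0.0123539 , -0.01190792, -0.03415227],
       [ 0.01073384, -0.09110128, -0.99578378,  1.31988825],
       [ 0.        ,  0.        ,  0.        ,  1.        ]])}
scene {'fx': 479.5717139055887, 'fy': 479.5717139055887, 'cx': 269.4919562619101, 'cy': 209.93092457641882, 'T': array([[ 0.80841465,  0.38262455, -0.44728538,  1.17796892],
       [ 0.58825488, -0.49866594,  0.63662271, -0.93326145],
       [ 0.02054149, -0.77777293, -0.62820961,  0.99436453],
       [ 0.        ,  0.        ,  0.        ,  1.        ]])}
{'clock': 0.1, 'eef_pos': array([ 0.23481441, -0.60552987,  0.19231746]), 'tool_rot': array([-8.17065120e-04,  9.82959551e-01,  1.83820168e-01, -1.21389697e-05]), 'opening': 0.0941068866341285} {'fx': 293.0370081823079, 'fy': 293.0370081823079, 'cx': 274.23593256013754, 'cy': 210.841584744849, 'hand_eye': array([[-9.88836764e-04, -9.67434892e-01, -2.53118057e-01,
         7.30530012e-02],
       [ 9.99999179e-01, -7.50456016e-04, -1.03832425e-03,
         3.74274010e-04],
       [ 8.14557142e-04, -2.53118876e-01,  9.67434841e-01,
        -1.91591363e-01],
       [ 0.00000000e+00,  0.00000000e+00,  0.00000000e+00,
         1.00000000e+00]])} 0.011
```

View pics/top0.png

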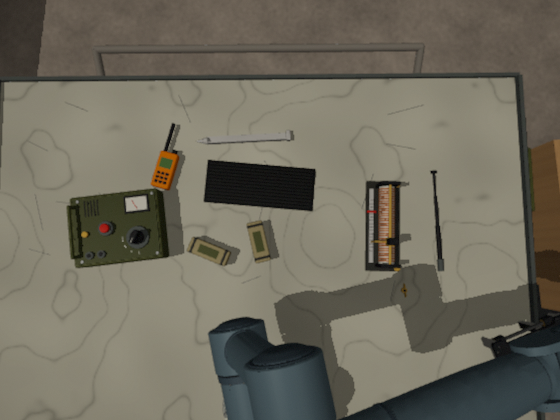

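View pics/scene0.png

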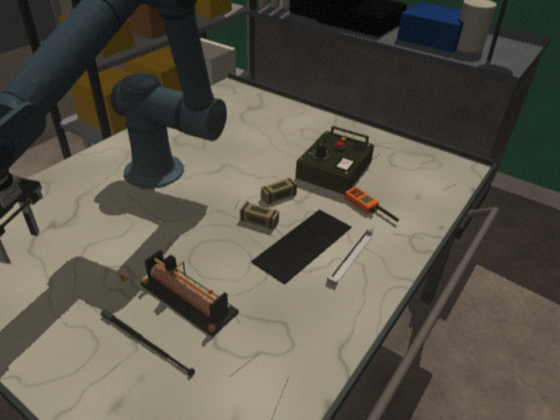

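```bash
cat > h.py <<'E'
import numpy as np,cv2
from rig import bot
from scipy.spatial.transform import Rotation as R
def proj(n,u,v,z,s=None):
    "pixel -> world point at height z"
    c=bot.get_calibration(n)
    if n=="wrist":
        W=np.eye(4);q=s["tool_rot"];W[:3,:3]=R.from_quat([q[1],q[2],q[3],q[0]]).as_matrix();W[:3,3]=s["eef_pos"];T=W@c["hand_eye"]
    else:T=c["T"]
    d=T[:3,:3]@[(u-c["cx"])/c["fx"],(v-c["cy"])/c["fy"],1]
    return T[:3,3]+d*(z-T[2,3])/d[2]
def shot(n,f,crop=None,k=1):
    s=bot.read_state();im=bot.get_image(n)
    cv2.imwrite("pics/raw_"+f,im)
    if crop: im=im[crop[0]:crop[1],crop[2]:crop[3]]
    cv2.imwrite("pics/"+f,cv2.resize(im,None,fx=k,fy=k,interpolation=cv2.INTER_CUBIC))
    return s
E
python3 - <<'E'
import cv2,numpy as np
im=cv2.imread("pics/top0.png")
a=cv2.resize(im[180:280,60:280],None,fx=3.6,fy=3.6,interpolation=2)
b=cv2.resize(im[170:280,350:420],None,fx=2.1,fy=2.1,interpolation=2)
o=np.zeros((600,800,3),np.uint8);o[:a.shape[0],:a.shape[1]]=a;o[362:362+b.shape[0],:b.shape[1]]=b
c=cv2.resize(im[150:220,195:325],None,fx=3,fy=3,interpolation=2);o[370:370+c.shape[0],200:200+c.shape[1]]=c
cv2.imwrite("pics/z0.png",o)
from h import proj
print("pack corners approx", [proj("top",*p,.046).round(3) for p in((209,250),(259,241))])
print("mat",[proj("top",*p,.004).round(3) for p in((206,161),(316,170),(313,211),(205,202))])
print("radio",[proj("top",*p,.081).round(3) for p in((105,228),(138,237))])
print("coil",[proj("top",*p,.06).round(3) for p in((372,212),(391,241),(379,182),(379,269))])
E
```

```text
pack corners approx [array([0.45 , 0.148, 0.046]), array([0.474, 0.004, 0.046])]
mat [array([0.72 , 0.164, 0.004]), array([ 0.689, -0.171,  0.004]), array([ 0.563, -0.159,  0.004]), array([0.595, 0.167, 0.004])]
radio [array([0.515, 0.436, 0.081]), array([0.488, 0.343, 0.081])]
coil [array([ 0.553, -0.325,  0.06 ]), array([ 0.468, -0.377,  0.06 ]), array([ 0.64 , -0.348,  0.06 ]), array([ 0.389, -0.339,  0.06 ])]
```

View pics/z0.png

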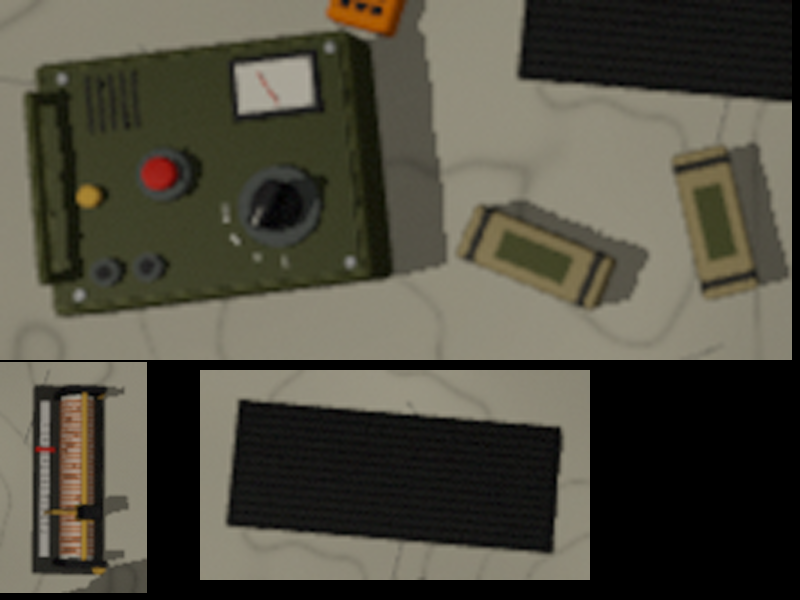

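```bash
python3 -m creep '[[[0,0,5],[0,0,-0.18],1],[[3,4,1],[0,0,-0.18],1],[[4,4,0],[0,0,0],1],[[4,4,0],[0,0,0],1],[[4,4,0],[0,0,0],1],[[4,4,0],[0,0,0],1],[[2,4,0],[0,0,0],1],[[0,2,0],[0,0,0],1],[[0,0,0],[0,0,0],1],[[0,0,0],[0,0,0],1]]'; python3 - <<'E'
from h import *
s=shot("wrist","w1.png",None,1.4);print(s["eef_pos"],s["tool_rot"],s["ft_force"])
E
```

```text
clock: 1.35
eef_pos: [0.4443, -0.3472, 0.2533]
tool_rot: [0.0, 1.0, 0.004, -0.0]
ft_force: [0.2, -0.6, 0.1]
opening: 0.0939
finger_force: 0.0
[ 0.44425077 -0.34718819  0.25325203] [ 2.18161817e-04  9.99991442e-01  4.13094271e-03 -5.95177943e-05] [ 0.19516193 -0.6239827   0.08170618]
```

View pics/w1.png

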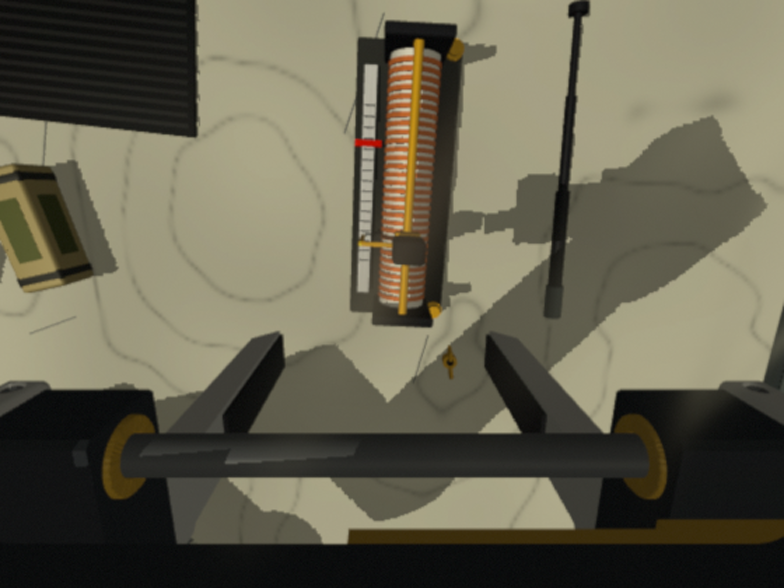

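```bash
python3 - <<'E'
from h import *
s=bot.read_state()
for z in(.04,.06,.08,.1,.12,.14): print(z,"tap top",proj("top",391.4,241.4,z)[:2].round(4),proj("wrist",292,175,z,s)[:2].round(4),"mark",proj("top",371.2,213.6,z)[:2].round(4),proj("wrist",263.6,102,z,s)[:2].round(4),"ptr",proj("wrist",258,173,z,s)[:2].round(4))
for a,b,z in((360,38,.0),(456,22,.09),(433,326,.09),(372,326,.09),(351,311,0)): print(proj("wrist",a/1.4,b/1.4,z,s).round(3))
im=cv2.imread("pics/raw_w1.png");cv2.imwrite("pics/c1.png",cv2.resize(im[80:235,245:345],None,fx=3.8,fy=3.8,interpolation=2))
E
```

```text
0.04 tap top [ 0.4676 -0.3831] [ 0.4628 -0.3719] mark [ 0.55   -0.3266] [ 0.5577 -0.3329] ptr [ 0.4653 -0.3249]
0.06 tap top [ 0.4671 -0.3777] [ 0.4655 -0.3707] mark [ 0.5482 -0.3221] [ 0.5557 -0.3336] ptr [ 0.4678 -0.326 ]
0.08 tap top [ 0.4666 -0.3722] [ 0.4682 -0.3695] mark [ 0.5464 -0.3175] [ 0.5537 -0.3343] ptr [ 0.4704 -0.3271]
0.1 tap top [ 0.4661 -0.3668] [ 0.4709 -0.3683] mark [ 0.5446 -0.3129] [ 0.5517 -0.335 ] ptr [ 0.473  -0.3282]
0.12 tap top [ 0.4656 -0.3613] [ 0.4736 -0.367 ] mark [ 0.5428 -0.3084] [ 0.5498 -0.3357] ptr [ 0.4756 -0.3293]
0.14 tap top [ 0.4651 -0.3559] [ 0.4763 -0.3658] mark [ 0.541  -0.3038] [ 0.5478 -0.3364] ptr [ 0.4782 -0.3304]
[ 0.657 -0.323  0.   ]
[ 0.64  -0.401  0.09 ]
[ 0.396 -0.393  0.09 ]
[ 0.395 -0.337  0.09 ]
[ 0.382 -0.311  0.   ]
```

View pics/c1.png

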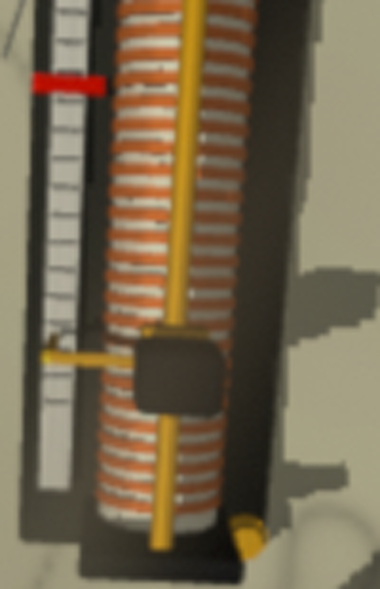

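```bash
python3 - <<'E'
import cv2
im=cv2.imread("pics/scene0.png");cv2.imwrite("pics/c2.png",cv2.resize(im[240:330,135:245],None,fx=6,fy=6,interpolation=2))
E
```

```text
(no output)
```

View pics/c2.png

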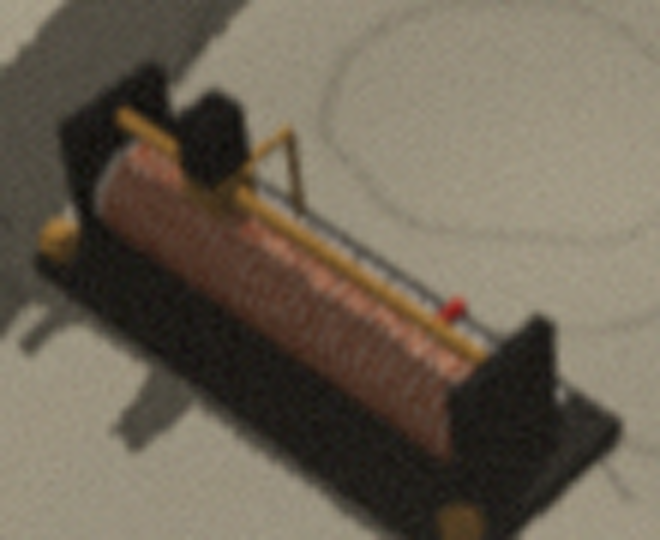

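```bash
cat >> h.py <<'E'
def tri(obs,s):
    "least-squares point from (cam,u,v)"
    A=np.zeros((3,3));b=np.zeros(3)
    for n,u,v in obs:
        p=proj(n,u,v,0,s);q=proj(n,u,v,.3,s);d=(q-p)/np.linalg.norm(q-p);M=np.eye(3)-np.outer(d,d);A+=M;b+=M@p
    return np.linalg.solve(A,b).round(4)
E
python3 - <<'E'
from h import *
s=bot.read_state()
f=lambda x,y:("scene",135+x/6,240+y/6)
w=lambda x,y:("wrist",245+x/3.8,80+y/3.8)
print("top",tri([f(213,103),w(180,380)],s),tri([f(213,103),w(180,380),("top",391.4,241.4)],s))
print("elbow",tri([f(290,130),w(45,358)],s))
print("tip",tri([f(300,212),w(54,340)],s))
print("mark",tri([f(452,310),w(70,85)],s))
E
```

```text
top [ 0.4713 -0.3653  0.1279] [ 0.4678 -0.3629  0.1223]
elbow [ 0.4702 -0.3238  0.0776]
tip [ 0.47   -0.3241  0.025 ]
mark [ 0.5621 -0.3281  0.0233]
```

```bash
python3 -m creep '[[[2.7,-1.9,-3],[0,0,-0.04],1],[[0,0,-5],[0,0,0],1],[[0,0,-4],[0,0,0],1],[[0,0,-2.6],[0,0,0],1],[[0,0,0],[0,0,0],1],[[0,0,0],[0,0,0],0],[[0,0,0],[0,0,0],0],[[0,0,0],[0,0,0],0],[[0,0,0],[0,0,0],0],[[0,0,0],[0,0,0],0]]' 15
```

```text
clock: 2.65
eef_pos: [0.472, -0.3651, 0.1075]
tool_rot: [0.0, 1.0, -0.015, 0.0]
ft_force: [0.0, -0.1, 0.5]
opening: 0.0476
finger_force: 0.0
```

```bash
python3 -m creep '[[[0,0,0],[0,0,0],0],[[0,0,0],[0,0,0],0],[[0,0,0],[0,0,0],0],[[0,0,0],[0,0,0],0],[[0,0,0],[0,0,0],0]]' 15
```

```text
clock: 3.28
eef_pos: [0.4719, -0.3667, 0.1072]
tool_rot: [0.002, 1.0, -0.015, 0.0]
ft_force: [0.2, -5.3, -3.1]
opening: 0.0255
finger_force: 15.0
```

```bash
python3 -m creep '[[[1.5,-0.2,0],[0,0,0],0],[[1.5,-0.1,0],[0,0,0],0],[[1.5,-0.1,0],[0,0,0],0],[[1.5,-0.05,0],[0,0,0],0],[[1.5,-0.05,0],[0,0,0],0],[[1.4,-0.05,0],[0,0,0],0],[[0,0,0],[0,0,0],0],[[0,0,0],[0,0,0],0]]'; python3 - <<'E'
from h import *
s=shot("wrist","w3.png",(60,300,200,360),2.5);print(s["eef_pos"],s["ft_force"])
E
```

```text
clock: 4.28
eef_pos: [0.5617, -0.3704, 0.1073]
tool_rot: [0.0, 1.0, -0.015, 0.001]
ft_force: [1.4, 0.4, -0.3]
opening: 0.0258
finger_force: 15.0
[ 0.56166099 -0.37043645  0.10725353] [ 1.40797858  0.37375576 -0.30523944]
```

View pics/w3.png

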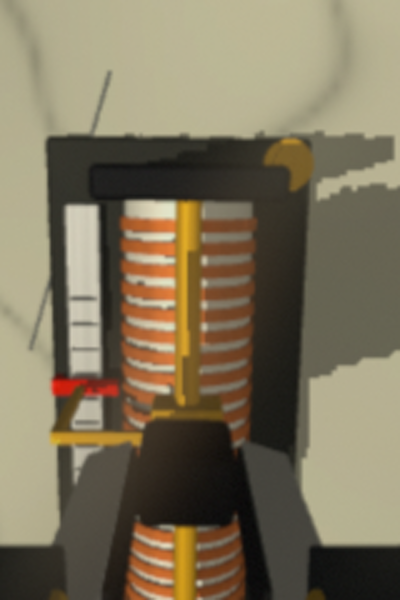

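```bash
python3 -m creep '[[[0,0,0],[0,0,0],0.7],[[0,0,0],[0,0,0],0.7],[[0,0,0],[0,0,0],0.7],[[0,0,0],[0,0,0],0.7],[[0,0,0],[0,0,0],0.7],[[0,0,3],[0,0,0],0.7],[[-3,1,4],[0,0,0],0.7],[[-4,2,0],[0,0,0],0.7],[[0,0,0],[0,0,0],0.7],[[0,0,0],[0,0,0],0.7]]'; python3 - <<'E'
from h import *
s=shot("wrist","w4.png",(100,300,190,350),3);print(s["eef_pos"],s["tool_rot"])
E
```

```text
clock: 5.58
eef_pos: [0.4914, -0.3409, 0.1775]
tool_rot: [0.0, 1.0, -0.015, 0.0]
ft_force: [1.2, 0.0, 0.7]
opening: 0.0653
finger_force: 0.0
[ 0.49137911 -0.34091207  0.17748146] [ 2.49004391e-04  9.99884963e-01 -1.51620574e-02  3.31920153e-04]
```

View pics/w4.png

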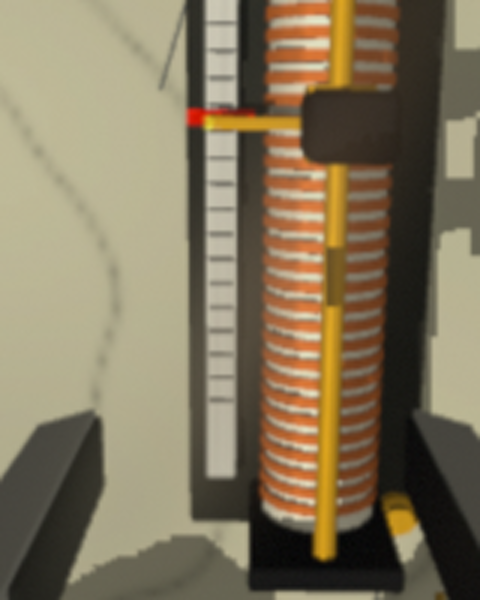

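```bash
python3 - <<'E'
from h import *
s=bot.read_state()
print("mark",[proj("wrist",190+200/3,100+116.5/3,z,s).round(4) for z in(.02,.025)])
print("ptr",[proj("wrist",190+207/3,100+123/3,z,s).round(4) for z in(.072,.078)])
print("tap",proj("wrist",190+350/3,100+127/3,.125,s).round(4))
im=cv2.imread("pics/raw_w4.png");h=im[125:155,245:285].astype(int)
r=(h[...,2]>120)&(h[...,1]<60);ys,xs=np.nonzero(r);print("red rows",ys.min()+125,ys.max()+125,xs.min()+245,xs.max()+245)
for c in range(252,276,2): print(c,[tuple(im[y,c]) for y in ()] ,''.join('R' if im[y,c,2]>120 and im[y,c,1]<70 else 'Y' if im[y,c,2]>140 and im[y,c,0]<80 else '.' for y in range(130,150)))
E
```

```text
mark [array([ 0.5602, -0.3231,  0.02  ]), array([ 0.5603, -0.3234,  0.025 ])]
ptr [array([ 0.5588, -0.3284,  0.072 ]), array([ 0.5589, -0.3287,  0.078 ])]
tap [ 0.5576 -0.3697  0.125 ]
red rows 136 141 253 266
252 [] ......YYYYYY........
254 [] ......RRRRRR........
256 [] ......RRRRRR........
258 [] ......YRYYYYY.......
260 [] .......RYYYYY.......
262 [] .......RYYYYY.......
264 [] ......RRYYYYYY......
266 [] .......RYYYYYY......
268 [] ........RYYYY.......
270 [] ........RYYYY.......
272 [] ........RYYYY.......
274 [] ........RYYYY.......
```

```bash
python3 -m creep '[[[4,-2,0],[0,0,0],0.7],[[3,-1,-4],[0,0,0],0.7],[[0,0,-3],[0,0,0],0.7],[[0,0,0],[0,0,0],0],[[0,0,0],[0,0,0],0],[[0,0,0],[0,0,0],0],[[0,0,0],[0,0,0],0],[[0,0,0],[0,0,0],0],[[0.06,0,0],[0,0,0],0],[[0.06,0,0],[0,0,0],0]]' 15; python3 -m creep '[[[0,0,0],[0,0,0],0],[[0,0,0],[0,0,0],0.7],[[0,0,0],[0,0,0],0.7],[[0,0,0],[0,0,0],0.7],[[0,0,0],[0,0,0],0.7],[[0,0,3],[0,0,0],0.7],[[-3,1,4],[0,0,0],0.7],[[-4,2,0],[0,0,0],0.7],[[0,0,0],[0,0,0],0.7],[[0,0,0],[0,0,0],0.7]]'; python3 - <<'E'
from h import *
s=shot("wrist","w5.png");print(s["eef_pos"],s["tool_rot"])
im=cv2.imread("pics/raw_w5.png")
for c in range(252,276,2): print(c,''.join('R' if im[y,c,2]>120 and im[y,c,1]<70 else 'Y' if im[y,c,2]>140 and im[y,c,0]<80 else '.' for y in range(130,150)))
E
```

```text
clock: 6.88
eef_pos: [0.5623, -0.3705, 0.1086]
tool_rot: [0.0, 1.0, -0.015, 0.0]
ft_force: [-1.5, 2.8, 6.5]
opening: 0.0254
finger_force: 15.0
clock: 8.12
eef_pos: [0.4926, -0.3409, 0.1774]
tool_rot: [0.0, 1.0, -0.015, 0.0]
ft_force: [-0.7, -1.5, 0.5]
opening: 0.0658
finger_force: 0.0
[ 0.49256789 -0.34093296  0.17741364] [ 2.36335679e-04  9.99884698e-01 -1.51801783e-02  3.11137584e-04]
252 .......YYYYY........
254 .......RRRRRR.......
256 .......RRRRRR.......
258 .......YRYYYY.......
260 ........YYYYY.......
262 ........YYYYY.......
264 ........RYYYY.......
266 ........RYYYY.......
268 .........YYYY.......
270 .........YYYYY......
272 .........YYYYY......
274 .........YYYYY......
```

```bash
python3 -m creep '[[[0,1,6],[0,0,0.04],1],[[0,5,3],[0,0,0],1],[[-1,6,0],[0,0,0],1],[[-1,6,0],[0,0,0],1],[[-1,6,0],[0,0,0],1],[[-1,6,0],[0,0,0],1],[[-1,6,0],[0,0,0],1],[[-1,6,0],[0,0,0],1],[[-1,6,0],[0,0,0],1],[[0,6,0],[0,0,0],1]]'; python3 -m creep '[[[0,2,0],[0,0,0],1],[[0,0,0],[0,0,0],1],[[0,0,0],[0,0,0],1]]';  python3 - <<'E'
from h import *
s=shot("wrist","w6.png",None,1.4);print(s["eef_pos"],s["tool_rot"],s["joint_positions"]);bot.get_image("top");shot("top","t6.png")
E
```

```text
clock: 9.43
eef_pos: [0.4225, 0.2018, 0.2681]
tool_rot: [-0.0, 1.0, 0.005, 0.001]
ft_force: [1.2, -0.3, -0.6]
opening: 0.0942
finger_force: 0.0
clock: 9.8
eef_pos: [0.4227, 0.2189, 0.2673]
tool_rot: [0.0, 1.0, 0.005, -0.0]
ft_force: [0.6, -1.1, -0.1]
opening: 0.0942
finger_force: 0.0
[0.42267366 0.21892214 0.26727933] [ 1.51463092e-04  9.99989267e-01  4.63027284e-03 -5.51131992e-05] [ 2.39254912e-01 -2.32740923e-01  1.90320197e+00 -2.70338068e-04
  1.47130924e+00  1.80081753e+00]
```

View pics/w6.png

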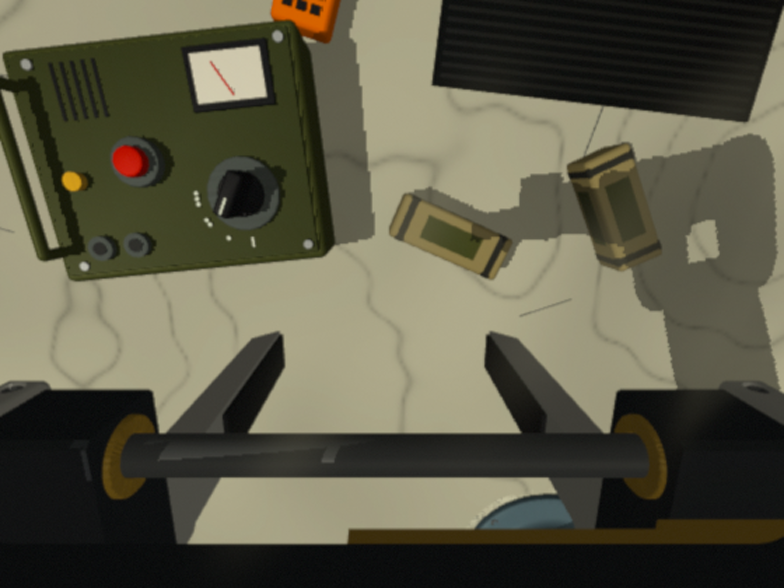

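```bash
python3 - <<'E'
from h import *
s=bot.read_state()
w=lambda x,y,z:proj("wrist",x/1.4,y/1.4,z,s).round(4)
c=w(243,193,.085);print("knob base",c,"bar top",w(232,193,.125),"bar ends",w(241,172,.125),w(221,215,.125))
for m in((253,242),(228,238),(208,222),(197,199)):
    d=w(*m,.081)-c;print("mark ang",np.degrees(np.arctan2(d[1],d[0])).round(1))
print("button",w(129,161,.09),w(129,161,.1))
rad=[w(*p,.081) for p in((6,52),(292,22),(332,246),(72,280))];print("radio",rad)
# packs: green label rectangles on top face
im=cv2.imread("pics/raw_w6.png")
P=[[(397,195),(512,240),(497,272),(390,235)]]
for p in P: print("packA top corners",[w(*q,.046) for q in p])
print("mat", [w(*q,.004) for q in((433,83),(747,121))])
t=cv2.imread("pics/t6.png");o=np.hstack([cv2.resize(im[90:210,270:490],None,fx=2,fy=2),cv2.resize(t[120:420,190:370],None,fx=2,fy=2)[:240*2]]) if 0 else None
a=cv2.resize(im[90:210,265:485],None,fx=3.5,fy=3.5,interpolation=2)[:, :770]
b=t[240:420,:560]
o=np.zeros((600,800,3),np.uint8);o[:420,:770]=a;o[420:600,:560]=b;cv2.imwrite("pics/z6.png",o)
E
```

```text
knob base [0.4904 0.3436 0.085 ] bar top [0.4909 0.3389 0.125 ] bar ends [0.5069 0.3305 0.125 ] [0.4737 0.3492 0.125 ]
mark ang -174.3
mark ang 155.6
mark ang 126.3
mark ang 97.4
button [0.5164 0.4375 0.09  ] [0.5158 0.4315 0.1   ]
radio [array([0.6019, 0.5314, 0.081 ]), array([0.6253, 0.2944, 0.081 ]), array([0.4434, 0.2665, 0.081 ]), array([0.4095, 0.5127, 0.081 ])]
packA top corners [array([0.489 , 0.2061, 0.046 ]), array([0.4459, 0.0899, 0.046 ]), array([0.413 , 0.1025, 0.046 ]), array([0.45  , 0.2125, 0.046 ])]
mat [array([0.5984, 0.1702, 0.004 ]), array([ 0.565 , -0.1548,  0.004 ])]
```

View pics/z6.png

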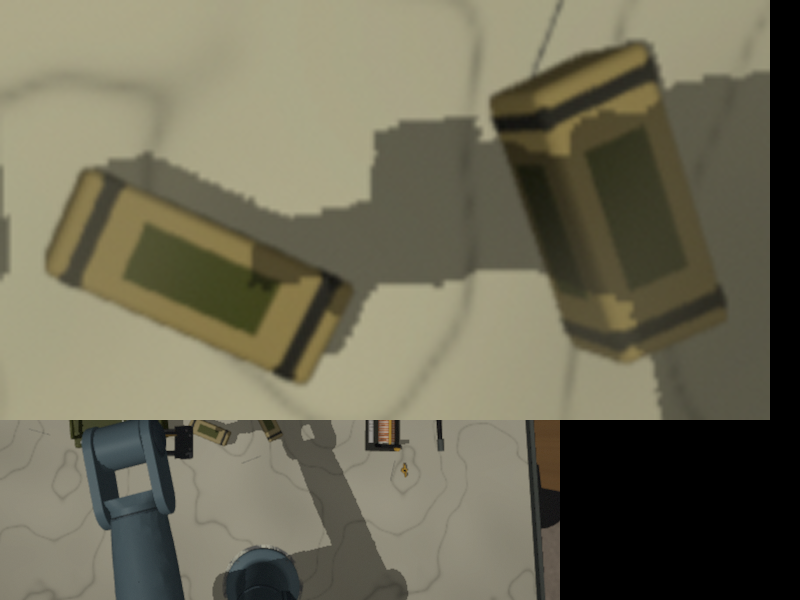

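```bash
python3 -m creep '[[[1,2,0],[0,0,0.18],1],[[1,2,0],[0,0,0.18],1],[[1,2,0],[0,0,0.18],1],[[1,2,0],[0,0,0.18],1],[[1,2,0],[0,0,0.18],1],[[1,1,0],[0,0,0.18],1],[[0.8,1.1,0],[0,0,0.18],1],[[0,0,0],[0,0,0.18],1],[[0,0,0],[0,0,0.18],0.6],[[0,0,0],[0,0,0.18],0.6]]' 15; python3 -m creep '[[[0,0,0],[0,0,0.18],0.6],[[0,0,0],[0,0,0.18],0.6],[[0,0,0],[0,0,0.18],0.6],[[0,0,-3],[0,0,0.17],0.6],[[0,0,-5],[0,0,0.16],0.6],[[0,0,-4],[0,0,0],0.6],[[0,0,0],[0,0,0],0.6],[[0,0,0],[0,0,0],0.6]]'; python3 -c "
from rig import bot;print(bot.read_state()['joint_positions'])"
```

```text
clock: 11.2
eef_pos: [0.4907, 0.3395, 0.2673]
tool_rot: [0.0, 0.616, 0.788, 0.0]
ft_force: [0.1, 0.1, 0.1]
opening: 0.0774
finger_force: 0.0
clock: 12.2
eef_pos: [0.4915, 0.3405, 0.1493]
tool_rot: [0.001, 0.229, 0.973, 0.001]
ft_force: [0.1, -0.1, 1.0]
opening: 0.0563
finger_force: 0.0
[ 4.16345231e-01  1.65756321e-01  1.73322752e+00 -7.48266576e-06
  1.23980135e+00 -6.91813733e-01]
```

```bash
python3 -m creep '[[[0,0,-2],[0,0,0],0.6],[[0,0,-2],[0,0,0],0.6],[[0,0,0],[0,0,0],0],[[0,0,0],[0,0,0],0],[[0,0,0],[0,0,0],0],[[0,0,0],[0,0,0],0],[[0,0,0],[0,0,0],0],[[0,0,0],[0,0,0],0],[[0,0,0],[0,0,0],0]]' 15;  python3 -c "
from rig import bot;print(bot.read_state()['wrist_torque'])"
```

```text
clock: 13.32
eef_pos: [0.4919, 0.3432, 0.108]
tool_rot: [0.002, 0.229, 0.973, 0.004]
ft_force: [4.4, 9.9, -4.3]
opening: 0.0136
finger_force: 15.0
[ 1.79637408 -1.10911793  0.06386284]
```

```bash
python3 -m creep '[[[0.1,0.3,0],[0,0,-0.05],0],[[0,0,0],[0,0,-0.1],0],[[0,0,0],[0,0,-0.1],0],[[0,0,0],[0,0,-0.1],0],[[0,0,0],[0,0,-0.1],0],[[0,0,0],[0,0,-0.08],0],[[0,0,0],[0,0,0],0],[[0,0,0],[0,0,0],0]]';  python3 -c "
from rig import bot;print(bot.read_state()['wrist_torque'])"
```

```text
clock: 14.32
eef_pos: [0.4913, 0.3428, 0.1079]
tool_rot: [0.0, 0.475, 0.88, -0.001]
ft_force: [-1.9, -5.2, 4.7]
opening: 0.0138
finger_force: 15.0
[-1.04826366  0.25343038  0.04588415]
```

```bash
python3 -m creep '[[[0,0,0],[0,0,0],0.7],[[0,0,0],[0,0,0],0.7],[[0,0,0],[0,0,0],0.7],[[0,0,0],[0,0,0],0.7],[[0,0,0],[0,0,0],0.7],[[0,0,4],[0,0,0],1],[[0,-2,6],[0,0,0],1],[[2,-4,2],[0,0,-0.18],1],[[0,-4,0],[0,0,-0.18],1],[[0,-4,0],[0,0,-0.18],1]]';  python3 - <<'E'
from h import *
s=shot("wrist","w7.png",None,1.2);print(s["eef_pos"],s["tool_rot"])
E
```

```text
clock: 15.58
eef_pos: [0.5114, 0.2025, 0.2271]
tool_rot: [0.0, 0.695, 0.719, 0.0]
ft_force: [0.3, -0.3, -0.3]
opening: 0.0939
finger_force: 0.0
[0.5113731  0.20251972 0.227053  ] [3.11171700e-04 6.95252551e-01 7.18765317e-01 4.60565043e-04]
```

View pics/w7.png

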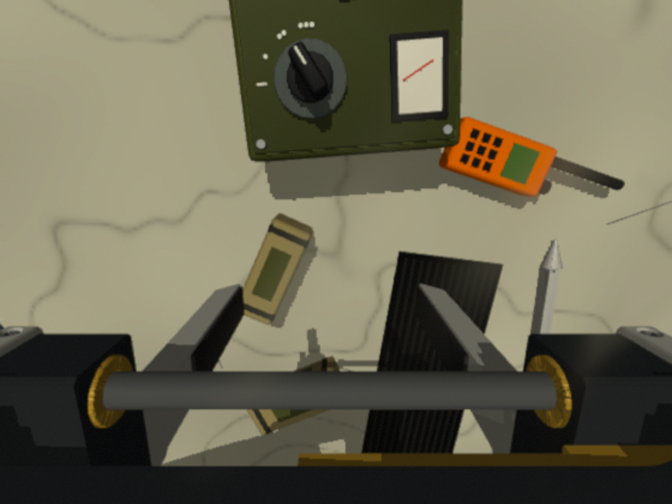

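```bash
python3 - <<'E'
from h import *
s6={"eef_pos":np.array([0.42267366,0.21892214,0.26727933]),"tool_rot":[1.51463092e-04,9.99989267e-01,4.63027284e-03,-5.5e-05]}
s7=bot.read_state()
def lab(C,s,f):
    p=[proj("wrist",*f(*c),.046,s)[:2] for c in C];m=np.mean(p,0);a=(p[0]+p[3]-p[1]-p[2])/2 
    L=[p[i]-p[i-1] for i in range(4)];d=max(L,key=np.linalg.norm);print(m.round(4),np.degrees(np.arctan2(d[1],d[0])).round(1)%180,[round(np.linalg.norm(l),3) for l in L])
f6=lambda x,y:(265+x/3.5,90+y/3.5)
lab([(147,223),(282,280),(257,335),(122,277)],s6,f6)
lab([(585,155),(645,125),(690,265),(632,292)],s6,f6)
lab([(263,247),(291,255),(277,297),(250,292)],s7,lambda x,y:(x/1.2,y/1.2))
# top camera: A label (534,257) crop 3.6 ; B (714,222)
print(proj("top",60+534/3.6,180+257/3.6,.046),proj("top",60+714/3.6,180+222/3.6,.046))
E
```

```text
[0.4481 0.1511] 67.5 [np.float64(0.023), np.float64(0.059), np.float64(0.024), np.float64(0.06)]
[ 0.4765 -0.0196] 26.400000000000006 [np.float64(0.059), np.float64(0.024), np.float64(0.06), np.float64(0.024)]
[0.4469 0.1496] 73.3 [np.float64(0.055), np.float64(0.032), np.float64(0.052), np.float64(0.031)]
[0.4455883  0.15031916 0.046     ] [0.4717611  0.00556076 0.046     ]
```

```bash
python3 -m creep '[[[-3,-2.5,0],[0,0,-0.14],1],[[-3.4,-2.7,-3],[0,0,-0.14],1],[[0,0,-5],[0,0,-0.14],1],[[0,0,-5],[0,0,0],1],[[0,0,-4],[0,0,0],1],[[0,0,-3],[0,0,0],1],[[0,0,-1.2],[0,0,0],1],[[0,0,0],[0,0,0],0],[[0,0,0],[0,0,0],0],[[0,0,0],[0,0,0],0]]' 4; python3 -m creep '[[[0,0,0],[0,0,0],0],[[0,0,0],[0,0,0],0],[[0,0,0],[0,0,0],0],[[0,0,0],[0,0,0],0],[[0,0,0],[0,0,0],0]]' 4
```

```text
clock: 16.88
eef_pos: [0.4483, 0.1518, 0.0158]
tool_rot: [0.001, 0.828, 0.56, 0.001]
ft_force: [0.0, -0.7, 0.3]
opening: 0.0672
finger_force: 0.0
clock: 17.5
eef_pos: [0.4476, 0.1517, 0.0149]
tool_rot: [0.0, 0.828, 0.56, 0.0]
ft_force: [-0.1, 0.5, 3.2]
opening: 0.0458
finger_force: 4.0
```

```bash
python3 -m creep '[[[0,0,1],[0,0,0],0],[[0,0,1.5],[0,0,0],0],[[0,0,2],[0,0,0],0],[[0,0,2],[0,0,0],0],[[0,0,2],[0,0,0],0],[[0,0,2],[0,0,0],0],[[0,0,1.5],[0,0,0],0],[[0,0,0],[0,0,0],0],[[0,0,0],[0,0,0],0],[[0,0,0],[0,0,0],0]]' 4; python3 - <<'E'
from h import *
s=shot("wrist","w8.png",None,1.4);print(s["ft_force"],s["wrist_torque"])
E
```

```text
clock: 18.75
eef_pos: [0.4464, 0.1516, 0.1335]
tool_rot: [-0.001, 0.828, 0.56, -0.001]
ft_force: [-0.2, -0.3, -5.0]
opening: 0.0459
finger_force: 4.0
[-0.19534337 -0.28555285 -4.98245946] [-0.09056512 -0.07057705 -0.03972472]
```

View pics/w8.png

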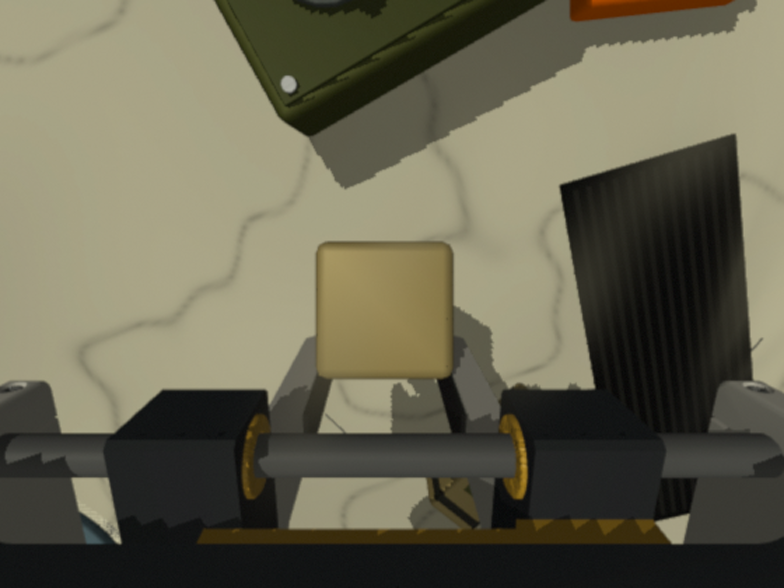

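```bash
python3 -m creep '[[[0,0,0],[0,0,0],0],[[0,0,0],[0,0,0],0],[[2,-0.7,-2],[0,0,0],0],[[3,-1,-2],[0,0,0],0],[[3,-1,-0.5],[0,0,0],0],[[3,-1,0],[0,0,0],0],[[3,-1,0],[0,0,0],0],[[3,-1,0],[0,0,0],0],[[2.4,-0.7,0],[0,0,0],0],[[1,-0.3,0],[0,0,0],0]]' 20; python3 -m creep '[[[0,0,0],[0,0,0],0],[[0,0,0],[0,0,0],0]]'
```

```text
clock: 20.05
eef_pos: [0.6521, 0.0842, 0.0893]
tool_rot: [-0.0, 0.828, 0.56, -0.0]
ft_force: [0.1, 0.4, -5.4]
opening: 0.0462
finger_force: 20.0
clock: 20.3
eef_pos: [0.6502, 0.0851, 0.0892]
tool_rot: [-0.0, 0.828, 0.561, -0.0]
ft_force: [-0.4, 0.3, -3.2]
opening: 0.0461
finger_force: 20.0
```

Held. Lower with a light grip near contact.

```bash
python3 -m creep '[[[0,0,-1.5],[0,0,0],0],[[0,0,-1],[0,0,0],0],[[0,0,-0.3],[0,0,0],0],[[0,0,0],[0,0,0],0]]' 20; python3 -m creep '[[[0,0,-0.2],[0,0,0],0],[[0,0,-0.2],[0,0,0],0],[[0,0,0],[0,0,0],0]]' 8;  python3 -m creep '[[[0,0,-0.2],[0,0,0],0],[[0,0,0],[0,0,0],0]]' 8
```

```text
clock: 20.8
eef_pos: [0.6508, 0.0848, 0.0616]
tool_rot: [-0.0, 0.828, 0.561, -0.0]
ft_force: [-2.1, -0.2, -0.9]
opening: 0.046
finger_force: 20.0
clock: 21.18
eef_pos: [0.6521, 0.0843, 0.0605]
tool_rot: [0.001, 0.828, 0.56, 0.0]
ft_force: [-6.7, -2.1, 10.3]
opening: 0.046
finger_force: 8.1
clock: 21.42
eef_pos: [0.6521, 0.0844, 0.0587]
tool_rot: [0.001, 0.828, 0.56, 0.0]
ft_force: [-7.0, -2.4, 11.7]
opening: 0.0461
finger_force: 8.1
```

```bash
python3 -m creep '[[[0,0,0],[0,0,0],0],[[0,0,0],[0,0,0],0],[[0,0,0],[0,0,0],0]]' 3; python3 - <<'E'
from h import *
s=shot("wrist","w9.png",None,1.4);print(s["ft_force"],s["eef_pos"],s["opening"])
im=cv2.imread("pics/raw_w9.png");h=cv2.cvtColor(im,cv2.COLOR_BGR2HSV)
a=cv2.imread("pics/raw_w8.png")
for i in (a,im):  # top-face edges along row/col through centre
    g=cv2.GaussianBlur(cv2.cvtColor(i,6),(3,3),0).astype(int);r=g[220,200:350];c=g[150:300,275]
    dr=np.diff(r);dc=np.diff(c);print("cols",[(k+200,dr[k]) for k in np.argsort(-abs(dr))[:6]],"rows",[(k+150,dc[k]) for k in np.argsort(-abs(dc))[:6]])
E
```

```text
clock: 21.8
eef_pos: [0.6516, 0.0846, 0.0561]
tool_rot: [0.0, 0.828, 0.56, 0.0]
ft_force: [-4.0, -0.4, 4.3]
opening: 0.0462
finger_force: 3.0
[-4.04182988 -0.42268097  4.34165578] [0.65156459 0.08458435 0.05614357] 0.0462318411104586
cols [(np.int64(224), np.int64(-23)), (np.int64(328), np.int64(22)), (np.int64(225), np.int64(-18)), (np.int64(327), np.int64(16)), (np.int64(324), np.int64(11)), (np.int64(223), np.int64(-11))] rows [(np.int64(270), np.int64(27)), (np.int64(171), np.int64(-24)), (np.int64(172), np.int64(-19)), (np.int64(271), np.int64(18)), (np.int64(269), np.int64(15)), (np.int64(170), np.int64(-10))]
cols [(np.int64(200), np.int64(-34)), (np.int64(222), np.int64(26)), (np.int64(323), np.int64(-25)), (np.int64(223), np.int64(24)), (np.int64(324), np.int64(-24)), (np.int64(322), np.int64(-17))] rows [(np.int64(284), np.int64(-32)), (np.int64(283), np.int64(-23)), (np.int64(285), np.int64(-23)), (np.int64(184), np.int64(15)), (np.int64(183), np.int64(15)), (np.int64(185), np.int64(11))]
```

```bash
python3 -m creep '[[[0,0,1],[0,0,0],0],[[0,0,1.5],[0,0,0],0],[[0,0,1.5],[0,0,0],0],[[0,0,0],[0,0,0],0],[[0,0,0],[0,0,0],0],[[0,0,0],[0,0,0],0]]' 3.5; cat > pt.py <<'E'
from h import *
def tilt(f):
    s=shot("wrist",f);im=cv2.imread("pics/raw_"+f);c=bot.get_calibration("wrist")
    hs=cv2.cvtColor(im,cv2.COLOR_BGR2Lab).astype(int)
    g=cv2.cvtColor(im,6);e=cv2.GaussianBlur(g,(3,3),0).astype(int)
    r=np.abs(np.diff(e[120:330,250:300].mean(1)));q=[(int(k)+120,round(r[k])) for k in np.argsort(-r)[:8]]
    print("row edges",q)
    H=c["hand_eye"]
    for th in range(-10,61,5):   # top leaning to +tool x by th about grasp point (0,0,-.008)
        t=np.radians(th);u=np.array([np.sin(t),0,-np.cos(t)]);w=np.array([np.cos(t),0,np.sin(t)])
        o=[]
        for k in(.023,-.023):
            p=np.array([0,0,-.008])+.06*u+k*w;pc=H[:3,:3].T@(p-H[:3,3]);o.append(c["cy"]+c["fy"]*pc[1]/pc[2])
        print(th,np.round(o),end=" ; ")
    print(s["ft_force"],s["eef_pos"])
E
python3 -c "from pt import *;tilt('w10.png')"
```

```text
clock: 22.6
eef_pos: [0.6506, 0.0847, 0.0947]
tool_rot: [-0.0, 0.828, 0.56, -0.001]
ft_force: [-0.2, -0.6, -4.9]
opening: 0.0458
finger_force: 3.5
row edges [(282, 25), (281, 23), (182, 16), (181, 15), (283, 14), (280, 11), (183, 11), (121, 9)]
-10 [274. 347.] ; -5 [261. 342.] ; 0 [249. 336.] ; 5 [236. 329.] ; 10 [224. 321.] ; 15 [213. 312.] ; 20 [202. 301.] ; 25 [192. 290.] ; 30 [183. 278.] ; 35 [175. 266.] ; 40 [168. 254.] ; 45 [162. 241.] ; 50 [157. 229.] ; 55 [154. 217.] ; 60 [151. 206.] ; [-0.18351416 -0.60007741 -4.92923188] [0.65055493 0.08471743 0.09471539]
```

```bash
python3 -m creep '[[[0,0,0],[0,0,0],0],[[0,0,0],[0.157,-0.063,0],0],[[0,0,0],[0.157,-0.063,0],0],[[0,0,0],[0.155,-0.063,0],0],[[0,0,-1],[0,0,0],0],[[0,0,-1],[0,0,0],0],[[0,0,-0.8],[0,0,0],0],[[0,0,0],[0,0,0],0],[[0,0,0],[0,0,0],0]]' 20; python3 -c "from pt import *;tilt('w11.png')"
```

```text
clock: 23.78
eef_pos: [0.6515, 0.0852, 0.0679]
tool_rot: [-0.14, 0.802, 0.543, 0.208]
ft_force: [-0.2, -0.0, -3.7]
opening: 0.0458
finger_force: 20.0
row edges [(181, 17), (281, 17), (282, 16), (182, 16), (308, 12), (280, 12), (309, 11), (180, 9)]
-10 [274. 347.] ; -5 [261. 342.] ; 0 [249. 336.] ; 5 [236. 329.] ; 10 [224. 321.] ; 15 [213. 312.] ; 20 [202. 301.] ; 25 [192. 290.] ; 30 [183. 278.] ; 35 [175. 266.] ; 40 [168. 254.] ; 45 [162. 241.] ; 50 [158. 229.] ; 55 [154. 217.] ; 60 [151. 206.] ; [-0.18847168 -0.02255881 -3.73612872] [0.65148481 0.0852099  0.06788766]
```

```bash
python3 -m creep '[[[0,0,-0.5],[0,0,0],0],[[0,0,-0.3],[0,0,0],0],[[0,0,0],[0,0,0],0],[[0,0,0],[0,0,0],0]]' 20; python3 -m creep '[[[0,0,-0.2],[0,0,0],0],[[0,0,0],[0,0,0],0],[[0,0,0],[0,0,0],0]]' 12;  python3 -m creep '[[[0,0,-0.2],[0,0,0],0],[[0,0,0],[0,0,0],0],[[0,0,0],[0,0,0],0]]' 6
```

```text
clock: 24.32
eef_pos: [0.6512, 0.0846, 0.0596]
tool_rot: [-0.14, 0.802, 0.543, 0.208]
ft_force: [0.4, 0.2, -4.1]
opening: 0.0457
finger_force: 20.0
clock: 24.7
eef_pos: [0.6511, 0.0846, 0.0575]
tool_rot: [-0.14, 0.802, 0.543, 0.207]
ft_force: [0.7, 0.2, -4.1]
opening: 0.0461
finger_force: 12.0
clock: 25.08
eef_pos: [0.6511, 0.0847, 0.0555]
tool_rot: [-0.14, 0.802, 0.543, 0.207]
ft_force: [0.6, 0.3, -4.8]
opening: 0.0459
finger_force: 6.0
```

```bash
python3 -m creep '[[[0,0,-0.2],[0,0,0],0],[[0,0,0],[0,0,0],0],[[0,0,0],[0,0,0],0]]' 8;  python3 -m creep '[[[0,0,-0.2],[0,0,0],0],[[0,0,0],[0,0,0],0],[[0,0,0],[0,0,0],0]]' 8; python3 -m creep '[[[0,0,-0.2],[0,0,0],0],[[0,0,0],[0,0,0],0],[[0,0,0],[0,0,0],0]]' 8
```

```text
clock: 25.45
eef_pos: [0.6517, 0.0852, 0.0549]
tool_rot: [-0.14, 0.802, 0.543, 0.208]
ft_force: [-2.0, 2.5, 6.1]
opening: 0.0459
finger_force: 8.0
clock: 25.82
eef_pos: [0.652, 0.0858, 0.054]
tool_rot: [-0.141, 0.801, 0.543, 0.209]
ft_force: [-4.2, 3.4, 10.2]
opening: 0.0459
finger_force: 8.0
clock: 26.2
eef_pos: [0.6519, 0.0858, 0.0521]
tool_rot: [-0.141, 0.801, 0.543, 0.209]
ft_force: [-6.2, 2.8, 11.5]
opening: 0.046
finger_force: 8.0
```

```bash
python3 -m creep '[[[0,0,0.2],[0,0,0],0.55],[[0,0,0],[0,0,0],0.65],[[0,0,0],[0,0,0],0.8],[[0,0,0],[0,0,0],0.9],[[0,0,0],[0,0,0],0.9],[[-0.7,-1.8,3.5],[0,0,0],0.9],[[-0.7,-1.8,3.5],[0,0,0],0.9],[[-0.7,-1.8,3.5],[0,0,0],0.9],[[-0.7,-1.8,3.5],[0,0,0],0.9],[[-0.4,-0.9,2],[0,0,0],1]]'; python3 - <<'E'
from h import *
s=shot("wrist","w12.png",None,1);im=cv2.imread("pics/raw_w12.png");shot("scene","s12.png")
b=cv2.imread("pics/raw_s12.png")[130:330,150:410]
o=np.zeros((600,800,3),np.uint8);o[:420,:560]=im;
o[300:600,410:800]=cv2.resize(b,(390,300),interpolation=2);cv2.imwrite("pics/z12.png",o);print(s["eef_pos"],s["tool_rot"])
E
```

```text
clock: 27.45
eef_pos: [0.6196, 0.0025, 0.2138]
tool_rot: [-0.138, 0.802, 0.543, 0.208]
ft_force: [-0.3, 0.7, -0.3]
opening: 0.0913
finger_force: 0.0
[0.619648   0.00248773 0.21383195] [-0.13842658  0.80189726  0.54260423  0.20827751]
```

View pics/z12.png

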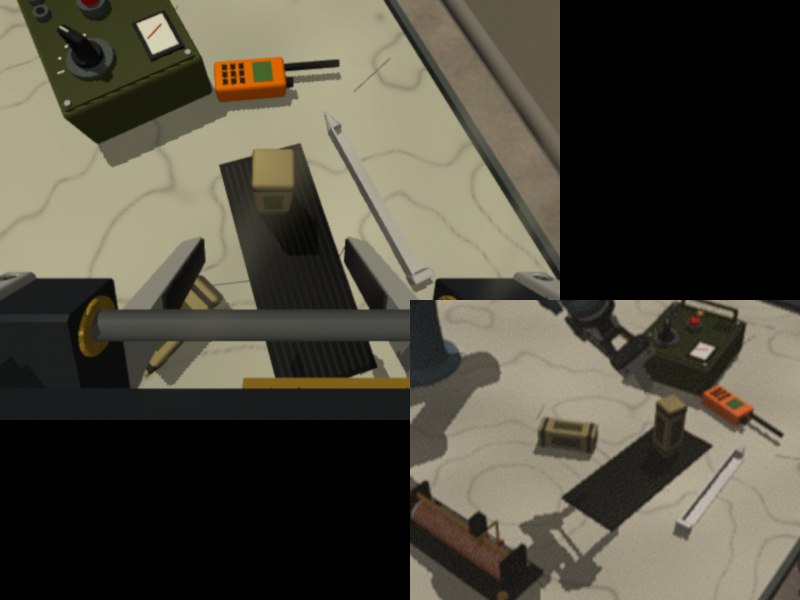

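```bash
python3 - <<'E'
from h import *
f=lambda x,y:proj("scene",150+(x-410)/1.5,130+(y-300)/1.5,.046).round(4)
print(f(569,427),"ends top edge",f(541,420),f(598,424))
b=cv2.imread("pics/raw_s12.png")
# green label mask near pack
h=cv2.cvtColor(b,cv2.COLOR_BGR2HSV);m=cv2.inRange(h,(25,90,20),(50,255,110));m2=np.zeros_like(m);m2[195:240,230:285]=m[195:240,230:285]
n,l,st,ct=cv2.connectedComponentsWithStats(m2)
for i in range(1,n):
    if st[i,4]>15: print(st[i],ct[i].round(1),proj("scene",*ct[i],.046).round(4))
# same via the top camera
t=bot.get_image("top");cv2.imwrite("pics/t12.png",t);h=cv2.cvtColor(t,cv2.COLOR_BGR2HSV);m=cv2.inRange(h,(15,60,40),(45,255,200));m2=np.zeros_like(m);m2[215:280,230:300]=m[215:280,230:300]
n,l,st,ct=cv2.connectedComponentsWithStats(m2)
for i in range(1,n):
    if st[i,4]>40:
        p=np.argwhere(l==i)[:,::-1].astype(np.float32);print("top",st[i],proj("top",*ct[i],.046).round(4),cv2.minAreaRect(p))
E
```

```text
[ 0.4832 -0.0167  0.046 ] ends top edge [ 0.4228 -0.034   0.046 ] [0.5252 0.0279 0.046 ]
[246 211  19   6  54] [254.5 213.8] [ 0.477  -0.0162  0.046 ]
top [251 219  23  34 376] [ 0.4945 -0.007   0.046 ] ((264.3000183105469, 235.09999084472656), (29.96331024169922, 15.652474403381348), 63.43495178222656)
```

```bash
python3 -m creep '[[[-2,0,0],[-0.157,0.063,0],1],[[-3,-0.5,0],[-0.157,0.063,0],1],[[-3,-0.5,0],[-0.155,0.063,0],1],[[-3,-0.5,0],[0,0,-0.181],1],[[-3.2,-0.5,0],[0,0,-0.181],1],[[0,0,-3],[0,0,-0.181],1],[[0,0,-5],[0,0,-0.181],1],[[0,0,-4],[0,0,0],1],[[0,0,0],[0,0,0],1],[[0,0,0],[0,0,0],1]]' 3.5
```

```text
clock: 28.85
eef_pos: [0.4778, -0.0162, 0.0923]
tool_rot: [0.0, 0.973, 0.231, 0.0]
ft_force: [0.4, 0.1, -0.3]
opening: 0.094
finger_force: 0.0
```

```bash
python3 -m creep '[[[0,-0.1,-4],[0,0,0],1],[[0,0,-2.7],[0,0,0],1],[[0,0,-1],[0,0,0],1],[[0,0,0],[0,0,0],0],[[0,0,0],[0,0,0],0],[[0,0,0],[0,0,0],0],[[0,0,0],[0,0,0],0],[[0,0,0],[0,0,0],0],[[0,0,0],[0,0,0],0],[[0,0,0],[0,0,0],0]]' 3.5; python3 -m creep '[[[0,0,0],[0,0,0],0],[[0,0,1],[0,0,0],0],[[0,0,2],[0,0,0],0],[[0,0,2],[0,0,0],0],[[0,0,2],[0,0,0],0],[[0,0,2],[0,0,0],0],[[0,0,2],[0,0,0],0],[[0,0,0],[0,0,0],0],[[0,0,0],[0,0,0],0],[[0,0,0],[0,0,0],0]]' 3.5;  python3 -c "from pt import *;tilt('w13.png');print(bot.read_state()['wrist_torque'])"
```

```text
clock: 30.1
eef_pos: [0.4775, -0.0175, 0.0148]
tool_rot: [0.0, 0.973, 0.231, 0.0]
ft_force: [0.4, -0.0, 1.4]
opening: 0.0464
finger_force: 3.5
clock: 31.35
eef_pos: [0.4761, -0.017, 0.1232]
tool_rot: [-0.001, 0.973, 0.231, -0.001]
ft_force: [-0.1, 0.3, -4.4]
opening: 0.046
finger_force: 3.5
row edges [(309, 48), (308, 44), (260, 30), (261, 28), (167, 28), (310, 21), (166, 20), (168, 16)]
-10 [274. 347.] ; -5 [261. 342.] ; 0 [249. 336.] ; 5 [236. 329.] ; 10 [224. 321.] ; 15 [213. 312.] ; 20 [202. 301.] ; 25 [192. 290.] ; 30 [183. 278.] ; 35 [175. 266.] ; 40 [168. 254.] ; 45 [162. 241.] ; 50 [157. 229.] ; 55 [154. 217.] ; 60 [151. 206.] ; [-0.10136545  0.30452665 -4.35330185] [ 0.47609031 -0.01703479  0.123183  ]
[0.00657861 0.01911464 0.03279846]
```

```bash
python3 -m creep '[[[0,0,0],[0,0,0],0],[[0,0,0],[0,0,0],0],[[2,-0.8,0],[0.071,-0.142,0],0],[[3,-1.2,0],[0.071,-0.142,0],0],[[3,-1.3,0],[0.071,-0.142,0],0],[[3,-1.3,0],[0.071,-0.142,0],0],[[3,-1.3,-1],[0,0,0],0],[[1.8,-0.9,-1.5],[0,0,0],0],[[0,0,-1.5],[0,0,0],0],[[0,0,0],[0,0,0],0]]' 20;  python3 -m creep '[[[0,0,-1],[0,0,0],0],[[0,0,0],[0,0,0],0],[[0,0,0],[0,0,0],0]]'; python3 -c "from pt import *;tilt('w14.png');print(bot.read_state()['wrist_torque'])"
```

```text
clock: 32.65
eef_pos: [0.6332, -0.0841, 0.0821]
tool_rot: [-0.073, 0.925, 0.219, 0.302]
ft_force: [-0.6, 0.4, -4.6]
opening: 0.0458
finger_force: 20.0
clock: 33.02
eef_pos: [0.6352, -0.0853, 0.0749]
tool_rot: [-0.071, 0.924, 0.219, 0.304]
ft_force: [0.1, 0.0, -2.6]
opening: 0.0457
finger_force: 20.0
row edges [(166, 27), (259, 21), (167, 19), (260, 17), (258, 17), (165, 13), (257, 11), (309, 11)]
-10 [274. 347.] ; -5 [261. 342.] ; 0 [249. 336.] ; 5 [237. 329.] ; 10 [224. 321.] ; 15 [213. 312.] ; 20 [202. 302.] ; 25 [192. 290.] ; 30 [183. 279.] ; 35 [175. 266.] ; 40 [168. 254.] ; 45 [162. 241.] ; 50 [158. 229.] ; 55 [154. 217.] ; 60 [151. 206.] ; [ 0.12118353  0.02631445 -2.64969585] [ 0.63518506 -0.08527806  0.07494937]
[-0.40297458  0.7339067   0.00254834]
```

```bash
python3 -m creep '[[[0,0,-0.4],[0,0,0],0],[[0,0,0],[0,0,0],0],[[0,0,0],[0,0,0],0]]' 12; python3 -m creep '[[[0,0,-0.4],[0,0,0],0],[[0,0,0],[0,0,0],0],[[0,0,0],[0,0,0],0]]' 12;  python3 -m creep '[[[0,0,-0.3],[0,0,0],0],[[0,0,0],[0,0,0],0],[[0,0,0],[0,0,0],0]]' 10
```

```text
clock: 33.45
eef_pos: [0.6351, -0.0854, 0.0705]
tool_rot: [-0.071, 0.924, 0.219, 0.304]
ft_force: [0.0, -0.4, -4.4]
opening: 0.0461
finger_force: 12.0
clock: 33.83
eef_pos: [0.6351, -0.0853, 0.0665]
tool_rot: [-0.071, 0.924, 0.219, 0.304]
ft_force: [0.4, -0.6, -4.5]
opening: 0.0456
finger_force: 12.0
clock: 34.2
eef_pos: [0.6351, -0.0853, 0.0635]
tool_rot: [-0.071, 0.924, 0.219, 0.304]
ft_force: [0.4, -0.5, -4.0]
opening: 0.0459
finger_force: 10.0
```

```bash
python3 -m creep '[[[0,0,-0.3],[0,0,0],0],[[0,0,0],[0,0,0],0],[[0,0,0],[0,0,0],0]]' 10; python3 -m creep '[[[0,0,-0.2],[0,0,0],0],[[0,0,0],[0,0,0],0],[[0,0,0],[0,0,0],0]]' 10;  python3 -m creep '[[[0,0,-0.2],[0,0,0],0],[[0,0,0],[0,0,0],0],[[0,0,0],[0,0,0],0]]' 10
```

```text
clock: 34.58
eef_pos: [0.6364, -0.0854, 0.0623]
tool_rot: [-0.071, 0.924, 0.219, 0.305]
ft_force: [-0.4, 2.3, 5.5]
opening: 0.0458
finger_force: 10.0
clock: 34.95
eef_pos: [0.6371, -0.085, 0.0616]
tool_rot: [-0.072, 0.924, 0.22, 0.306]
ft_force: [-2.7, 4.1, 11.8]
opening: 0.046
finger_force: 10.0
clock: 35.33
eef_pos: [0.6368, -0.0851, 0.0596]
tool_rot: [-0.072, 0.924, 0.22, 0.306]
ft_force: [-5.9, 3.5, 12.8]
opening: 0.0459
finger_force: 10.0
```

```bash
python3 -m creep '[[[0,0,0.2],[0,0,0],0.55],[[0,0,0],[0,0,0],0.65],[[0,0,0],[0,0,0],0.8],[[0,0,0],[0,0,0],0.9],[[0,0,0],[0,0,0],0.9],[[-2.1,-1.1,3.2],[0,0,0],0.9],[[-2.1,-1.1,3.2],[0,0,0],0.9],[[-2.1,-1.1,3.2],[0,0,0],0.9],[[-2.1,-1.1,3.2],[0,0,0],0.9],[[-2.1,-1.1,3.2],[0,0,0],1]]'; python3 - <<'E'
from h import *
s=shot("wrist","w15.png");shot("scene","s15.png");shot("top","t15.png");print(s["eef_pos"],s["joint_positions"])
a=cv2.imread("pics/s12.png").astype(int);b=cv2.imread("pics/s15.png").astype(int)
# predicted scene pixels for standing pack tops & B
c=bot.get_calibration("scene");Ti=np.linalg.inv(c["T"])
def px(p):
    q=Ti@[*p,1];return (np.array([c["fx"]*q[0],c["fy"]*q[1]])/q[2]+[c["cx"],c["cy"]]).round()
print("A top/bot",px((.650,.085,.124)),px((.65,.085,.004)),"B",px((.634,-.085,.124)),px((.634,-.085,.004)))
E
```

```text
clock: 36.58
eef_pos: [0.5293, -0.1405, 0.2195]
tool_rot: [-0.071, 0.924, 0.219, 0.304]
ft_force: [0.9, -0.3, 0.2]
opening: 0.0913
finger_force: 0.0
[ 0.52932376 -0.1405109   0.21952665] [-0.79038705 -0.2618669   2.1190308   0.66401976  1.15412737  0.07740305]
A top/bot [321. 199.] [318. 229.] B [284. 226.] [283. 257.]
```

```bash
python3 -m creep '[[[-2,0,2],[-0.071,0.142,0],0.5],[[-3,0,2],[-0.071,0.142,0],0],[[-3,3,1],[-0.071,0.142,0],0],[[0,5,0],[-0.071,0.142,0],0],[[0,6,0],[0,0,0],0],[[0,6,0],[0,0,0],0],[[0,6,0],[0,0,0],0],[[0,6,0],[0,0,0],0],[[0,6,0],[0,0,0],0],[[0,5,0],[0,0,0],0]]' 15; python3 -m creep '[[[0,3,0],[0,0,0],0],[[0,0,0],[0,0,0],0],[[0,0,0],[0,0,0],0]]'; python3 - <<'E'
from h import *
s=shot("wrist","w16.png");shot("scene","s16.png");print(s["eef_pos"],s["tool_rot"])
im=cv2.imread("pics/raw_w16.png")
m=cv2.inRange(cv2.cvtColor(im,cv2.COLOR_BGR2HSV),(0,170,90),(8,255,255))
n,l,st,ct=cv2.connectedComponentsWithStats(m)
for i in range(1,n):
    if st[i,4]>60:print(st[i],ct[i].round(1),[proj("wrist",*ct[i],z,s)[:2].round(4) for z in(.085,.09,.095,.1,.105)])
t=cv2.imread("pics/top0.png");m=cv2.inRange(cv2.cvtColor(t,cv2.COLOR_BGR2HSV),(0,170,90),(8,255,255))[200:260,80:130]
ys,xs=np.nonzero(m);u=(xs.mean()+80,ys.mean()+200);print(u,[proj("top",*u,z)[:2].round(4) for z in(.085,.09,.095,.1,.105)])
b=cv2.imread("pics/raw_s16.png")[130:330,180:440];o=np.zeros((600,800,3),np.uint8)
o[:420,:560]=im;o[270:600,371:800]=cv2.resize(b,(429,330),interpolation=2);cv2.imwrite("pics/z16.png",o)
E
```

```text
clock: 37.98
eef_pos: [0.4489, 0.2926, 0.2662]
tool_rot: [-0.0, 0.973, 0.232, -0.002]
ft_force: [0.4, 0.0, -0.6]
opening: 0.0007
finger_force: 0.0
clock: 38.35
eef_pos: [0.4497, 0.3193, 0.2671]
tool_rot: [0.0, 0.973, 0.231, -0.001]
ft_force: [0.3, -0.1, 0.9]
opening: 0.0002
finger_force: 0.0
[0.44965123 0.31929845 0.26709296] [ 2.89771803e-04  9.72916820e-01  2.31152364e-01 -1.16706060e-03]
[201  90  23  23 408] [212.2 100.9] [array([0.5156, 0.4357]), array([0.5156, 0.4346]), array([0.5156, 0.4335]), array([0.5156, 0.4323]), array([0.5156, 0.4312])]
(np.float64(103.828125), np.float64(227.828125)) [array([0.5151, 0.4378]), array([0.5148, 0.4359]), array([0.5145, 0.434 ]), array([0.5142, 0.4321]), array([0.5138, 0.4302])]
```

View pics/z16.png

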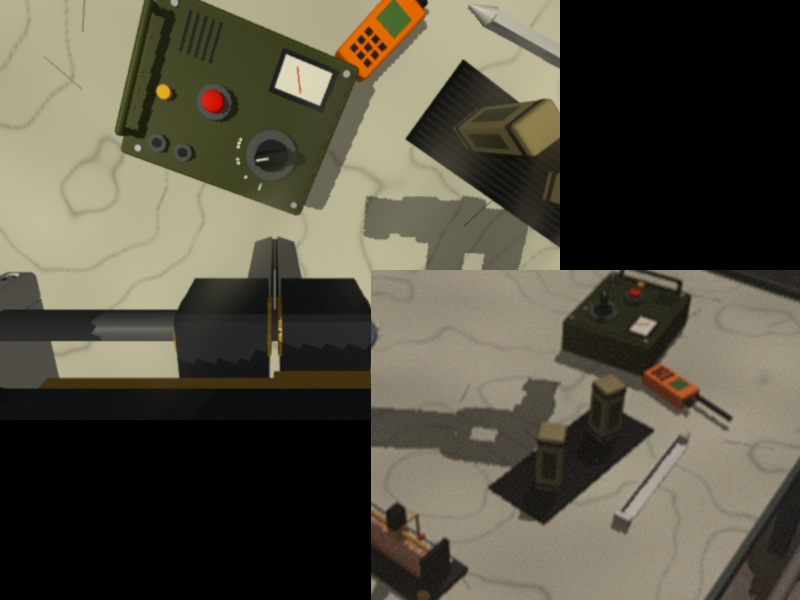

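```bash
python3 -m creep '[[[2,4,0],[0,0,0],0],[[3,5,0],[0,0,0],0],[[1.5,2.5,-3],[0,0,0],0],[[0,0,-5],[0,0,0],0],[[0,0,-5],[0,0,0],0],[[0,0,-1.7],[0,0,0],0],[[0,0,0],[0,0,0],0],[[0,0,0],[0,0,0],0]]' 15; python3 -m creep '[[[0,0,-0.5],[0,0,0],0],[[0,0,0],[0,0,0],0],[[0,0,0],[0,0,0],0]]'; python3 -m creep '[[[0,0,-0.4],[0,0,0],0],[[0,0,0],[0,0,0],0],[[0,0,0],[0,0,0],0]]'
```

```text
clock: 39.45
eef_pos: [0.5168, 0.4353, 0.1246]
tool_rot: [-0.001, 0.973, 0.231, 0.002]
ft_force: [-0.0, 0.3, 1.1]
opening: 0.0007
finger_force: 0.0
clock: 39.83
eef_pos: [0.5152, 0.4348, 0.1169]
tool_rot: [-0.0, 0.973, 0.231, 0.0]
ft_force: [-0.0, -0.2, 0.4]
opening: 0.0004
finger_force: 0.0
clock: 40.2
eef_pos: [0.5151, 0.4346, 0.1124]
tool_rot: [0.0, 0.973, 0.231, -0.0]
ft_force: [0.3, -0.2, 0.7]
opening: 0.0003
finger_force: 0.0
```

```bash
python3 -m creep '[[[0,0,-0.4],[0,0,0],0],[[0,0,0],[0,0,0],0],[[0,0,0],[0,0,0],0]]'; python3 -m creep '[[[0,0,-0.3],[0,0,0],0],[[0,0,0],[0,0,0],0],[[0,0,0],[0,0,0],0]]'; python3 -m creep '[[[0,0,-0.3],[0,0,0],0],[[0,0,0],[0,0,0],0],[[0,0,0],[0,0,0],0]]'
```

```text
clock: 40.58
eef_pos: [0.5151, 0.4347, 0.1085]
tool_rot: [-0.0, 0.973, 0.231, -0.0]
ft_force: [-0.3, -0.7, 0.1]
opening: -0.0
finger_force: 0.0
clock: 40.95
eef_pos: [0.5151, 0.4347, 0.1055]
tool_rot: [-0.0, 0.973, 0.231, -0.0]
ft_force: [0.2, 0.0, 0.1]
opening: 0.0007
finger_force: 0.0
clock: 41.32
eef_pos: [0.5151, 0.4347, 0.1025]
tool_rot: [-0.0, 0.973, 0.231, -0.0]
ft_force: [-0.5, 0.4, -0.2]
opening: 0.0002
finger_force: 0.0
```

```bash
python3 -m creep '[[[0,0,-0.2],[0,0,0],0],[[0,0,0],[0,0,0],0],[[0,0,0],[0,0,0],0]]'; python3 -m creep '[[[0,0,-0.2],[0,0,0],0],[[0,0,0],[0,0,0],0],[[0,0,0],[0,0,0],0]]'; python3 -m creep '[[[0,0,-0.2],[0,0,0],0],[[0,0,0],[0,0,0],0],[[0,0,0],[0,0,0],0]]'
```

```text
clock: 41.7
eef_pos: [0.5151, 0.4347, 0.1005]
tool_rot: [-0.0, 0.973, 0.231, -0.0]
ft_force: [-0.8, -0.5, -0.6]
opening: 0.0007
finger_force: 0.0
clock: 42.08
eef_pos: [0.5151, 0.4346, 0.0985]
tool_rot: [-0.0, 0.973, 0.231, -0.0]
ft_force: [0.8, 0.1, -0.2]
opening: -0.0001
finger_force: 0.0
clock: 42.45
eef_pos: [0.5151, 0.4346, 0.0965]
tool_rot: [-0.0, 0.973, 0.231, -0.0]
ft_force: [-0.2, -0.2, -0.5]
opening: 0.0006
finger_force: 0.0
```

```bash
python3 -m creep '[[[0,0,-0.2],[0,0,0],0],[[0,0,0],[0,0,0],0],[[0,0,0],[0,0,0],0]]'; python3 -m creep '[[[0,0,-0.2],[0,0,0],0],[[0,0,0],[0,0,0],0],[[0,0,0],[0,0,0],0]]'
```

```text
clock: 42.82
eef_pos: [0.5151, 0.4347, 0.0945]
tool_rot: [-0.0, 0.973, 0.231, -0.0]
ft_force: [1.0, 0.1, -0.4]
opening: 0.0004
finger_force: 0.0
clock: 43.2
eef_pos: [0.5152, 0.4346, 0.0925]
tool_rot: [-0.0, 0.973, 0.231, -0.0]
ft_force: [-0.1, 0.2, 0.1]
opening: 0.0005
finger_force: 0.0
```

```bash
python3 - <<'E'
from h import *
s=shot("wrist","w17.png");im=cv2.imread("pics/raw_w17.png");c=bot.get_calibration("wrist");H=c["hand_eye"]
def px(p):
    q=H[:3,:3].T@(np.array(p)-H[:3,3]);return np.round([c["cx"]+c["fx"]*q[0]/q[2],c["cy"]+c["fy"]*q[1]/q[2]],1)
print("tip",px((0,0,.011)),px((.008,0,.011)))
hs=cv2.cvtColor(im,cv2.COLOR_BGR2HSV);m=cv2.inRange(hs,(0,150,40),(8,255,255))
n,l,st,ct=cv2.connectedComponentsWithStats(m)
for i in range(1,n):
    if st[i,4]>20:print(st[i],ct[i].round(1),[proj("wrist",*ct[i],z,s).round(4) for z in(.085,.095)])
for y in range(190,262,3): print(y,''.join('R' if (h[0]<9 or h[0]>172) and h[1]>140 and h[2]>35 else 'k' if h[2]<45 else 'g' if h[1]<60 else 'o' for h in hs[y,240:310:2]))
E
```

```text
tip [274.1 237.3] [274.1 226.9]
[420 188   2  39  45] [420.6 206.3] [array([0.5828, 0.3539, 0.085 ]), array([0.5827, 0.3596, 0.095 ])]
[261 227  36  21 300] [279.1 234. ] [array([0.5202, 0.4332, 0.085 ]), array([0.5232, 0.4349, 0.095 ])]
190 ooooooooooooooooooooooooooooooooooo
193 ooooooooooooooooooooooooooooooooooo
196 ooooooooooooooooooooooooooooooooooo
199 ooooooooooooooooooooooooooooooooooo
202 ooooooooooooooooooooooooooooooooooo
205 ooooooooooooooooooooooooooooooooooo
208 ooooooooooooooooooooooooooooooooooo
211 ooooooooooooooooooooooooooooooooooo
214 ooooooooooooooogggggggggooooooooooo
217 oooooooooooggggggggggggggggoooooooo
220 oooooooooggggggggggggggggggggoooooo
223 ooooooooggggggggggggggggggggggooooo
226 oooooooggggggggggoooggggggggggggooo
229 oooooogggggggoRRRRRRRRRRogggggggooo
232 ooooogggggggoRRRRRRRRRRRRRoggggggoo
235 oooooggggggRRRRRRRRRRRRRRRRggggggoo
238 ooooogggggoRooggRRRggooRRRRRggggggo
241 oooooggggggggggggokgggggggoRRgggggo
244 oooogggggggggggggokggggggggoRgggggo
247 oooooggggggggggggRkgggggggggRgggggo
250 ooooogggggggggggkRkgggggggggoggggoo
253 ooooooggggggggggkokggggggggggggggoo
256 ooooooggggggggggkRkgggggggggggggooo
259 ooooooggggggggggkRkggggggggggggoooo
```

```bash
python3 -m creep '[[[0,0,-0.2],[0,0,0],0],[[0,0,0],[0,0,0],0],[[0,0,0],[0,0,0],0]]'; python3 -m creep '[[[0,0,-0.2],[0,0,0],0],[[0,0,0],[0,0,0],0],[[0,0,0],[0,0,0],0]]'; python3 -c "
from rig import bot;s=bot.read_state();print(s['ft_force'],s['wrist_torque'],bot.tip_extent)"
```

```text
clock: 43.62
eef_pos: [0.5153, 0.4348, 0.0909]
tool_rot: [-0.0, 0.973, 0.231, 0.0]
ft_force: [0.6, 0.3, 2.1]
opening: 0.0006
finger_force: 0.7
clock: 44.0
eef_pos: [0.5154, 0.4348, 0.0888]
tool_rot: [-0.0, 0.973, 0.231, 0.0]
ft_force: [-0.7, 0.2, 2.9]
opening: 0.0003
finger_force: 1.3
[-0.6505549   0.16553061  2.87560318] [ 0.00958818 -0.02097942  0.03659193] 0.011
```

```bash
python3 -m creep '[[[0,0,-0.2],[0,0,0],0],[[0,0,0],[0,0,0],0],[[0,0,0],[0,0,0],0]]'; python3 -m creep '[[[0,0,-0.1],[0,0,0],0],[[0,0,0],[0,0,0],0]]';python3 -m creep '[[[0,0,-0.1],[0,0,0],0],[[0,0,0],[0,0,0],0]]';python3 -m creep '[[[0,0,-0.1],[0,0,0],0],[[0,0,0],[0,0,0],0]]'
```

```text
clock: 44.38
eef_pos: [0.5153, 0.4348, 0.0868]
tool_rot: [-0.0, 0.973, 0.231, 0.0]
ft_force: [0.4, -0.2, 3.7]
opening: 0.0005
finger_force: 1.9
clock: 44.62
eef_pos: [0.5154, 0.4348, 0.0857]
tool_rot: [-0.0, 0.973, 0.231, 0.0]
ft_force: [-0.1, 0.8, 4.3]
opening: 0.0006
finger_force: 2.2
clock: 44.88
eef_pos: [0.5153, 0.4348, 0.0851]
tool_rot: [-0.0, 0.973, 0.231, 0.0]
ft_force: [-0.2, -0.9, 6.0]
opening: 0.0006
finger_force: 3.1
clock: 45.12
eef_pos: [0.5154, 0.4348, 0.085]
tool_rot: [-0.0, 0.973, 0.231, 0.0]
ft_force: [-2.8, -1.2, 9.8]
opening: 0.0001
finger_force: 5.0
```

Stop reached at .085; press a bit more and hold for over two seconds, then lift off.

```bash
python3 -m creep '[[[0,0,-0.1],[0,0,0],0],[[0,0,0],[0,0,0],0],[[0,0,0],[0,0,0],0],[[0,0,0],[0,0,0],0],[[0,0,0],[0,0,0],0],[[0,0,0],[0,0,0],0],[[0,0,0],[0,0,0],0],[[0,0,0],[0,0,0],0],[[0,0,0],[0,0,0],0],[[0,0,0],[0,0,0],0]]'; python3 -m creep '[[[0,0,0],[0,0,0],0],[[0,0,0],[0,0,0],0],[[0,0,0],[0,0,0],0],[[0,0,0],[0,0,0],0],[[0,0,0],[0,0,0],0],[[0,0,0],[0,0,0],0],[[0,0,0],[0,0,0],0],[[0,0,0],[0,0,0],0],[[0,0,0],[0,0,0],0],[[0,0,0],[0,0,0],0]]'; python3 -m creep '[[[0,0,0],[0,0,0],0],[[0,0,0],[0,0,0],0],[[0,0,1],[0,0,0],0],[[0,0,4],[0,0,0],0],[[0,0,5],[0,0,0],0],[[0,0,5],[0,0,0],0],[[0,-2,3],[0,0,0],0],[[0,0,0],[0,0,0],0],[[0,0,0],[0,0,0],0],[[0,0,0],[0,0,0],0]]'; python3 - <<'E'
from h import *
shot("scene","s20.png");a=cv2.imread("pics/raw_s16.png").astype(int);b=cv2.imread("pics/raw_s20.png").astype(int)
for n,(y0,y1,x0,x1) in dict(packs=(190,275,262,345),coil=(245,330,135,245),knob=(140,165,310,330)).items(): print(n,abs(a-b)[y0:y1,x0:x1].mean().round(2),np.percentile(abs(a-b)[y0:y1,x0:x1],99))
E
```

```text
clock: 46.38
eef_pos: [0.5154, 0.4349, 0.0849]
tool_rot: [0.0, 0.973, 0.231, 0.0]
ft_force: [-3.2, -2.2, 13.2]
opening: 0.0003
finger_force: 7.0
clock: 47.62
eef_pos: [0.5154, 0.4349, 0.0849]
tool_rot: [-0.0, 0.973, 0.231, 0.0]
ft_force: [-3.4, -2.9, 13.7]
opening: 0.0005
finger_force: 7.0
clock: 48.88
eef_pos: [0.514, 0.4145, 0.2595]
tool_rot: [0.001, 0.973, 0.231, -0.002]
ft_force: [0.2, 0.1, -0.6]
opening: 0.0002
finger_force: 0.0
packs 11.4 75.0
coil 2.91 10.0
knob 3.84 16.0
```

```bash
python3 - <<'E'
import cv2,numpy as np
a=cv2.imread("pics/raw_s16.png",0);b=cv2.imread("pics/raw_s20.png",0)
ca=cv2.imread("pics/raw_s16.png")
for n,(x0,y0,x1,y1) in dict(A=(306,188,338,236),B=(274,218,302,264)).items():
    ea=cv2.Canny(a,40,100);eb=cv2.Canny(b,40,100)
    for p,q in((a,b),(ea,eb)):
        r=cv2.matchTemplate(cv2.GaussianBlur(q,(3,3),0)[y0-25:y1+25,x0-25:x1+25],cv2.GaussianBlur(p,(3,3),0)[y0:y1,x0:x1],cv2.TM_CCOEFF_NORMED);_,v,_,l=cv2.minMaxLoc(r);print(n,round(v,3),l[0]-25,l[1]-25)
d=cv2.absdiff(a,b)[185:280,255:350]
for y in range(0,95,4): print(''.join('#' if d[y,x]>25 else '.' for x in range(0,95,2)))
E
```

```text
A 0.849 -1 0
A 0.701 0 0
B 0.795 -1 1
B 0.409 0 0
................................................
................................................
.........................#####..................
..........#########.......####..................
.........##########......#####..................
..........########.....#######..................
.....###..........############..................
######............###########...................
..................##########....................
...........#####..#######.......................
...........###..................................
#...............................................
##..............................................
#######.........................................
###########.....................................
#########.......................................
..#..#..........................................
................................................
................................................
................................................
................................................
................................................
................................................
................................................
```

```bash
python3 -c "
from rig import bot;print(bot.close_job())"
```

```text
the job is handed in; nothing more can be done
None
```

The job is handed in: both packs (only two were on the cart) stand heavy end down on the mat, the selector is at two, the pointer is within about 1 mm of the red clip, and the test button was held fully home for over two seconds. I confirmed the packs were still standing after the press from image matching rather than by looking at another picture.

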